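# Prime the lotion doser

## Robot

A 6-joint arm with a two-finger parallel gripper is mounted at the origin on the work surface. World frame = base frame: x ahead of the robot, y to its left, z up, the work surface at z = 0. Lengths are in mm, angles in rad, forces in N, time in s.
With the tool pointing down it reaches from about 300 to 775 mm from the base axis. Payload 14.6 kg.
Tool frame: the origin (TCP) lies between the finger pads; the fingertips stand 8 mm ahead of it and the grasp point (between the pads) lies 11 mm behind it; z points along the fingers, y is the direction in which the jaws open and shut (so a half turn about z gives the same grasp; the last joint's range is limited). The gripper opens to 85 mm and grips with 20 to 120 N. Pads are 22 mm wide; open, the fingers measure 114 mm over their backs; the gripper's body (76 mm by 85 mm) begins 54 mm behind the grasp point. The pads swing forward as they close: fully open they stand 13 mm farther back than shut.
Start: joints at [1.046, 0.3, 1.521, -0, 1.321, -0.067], TCP at [243.083, 493.356, 239.281] pointing down, gripper open.
Joint ranges: [-3.03, 3.03], [-0.79, 2.21], [0.23, 2.52], [-1.04, 4.18], [0, 3.07], [-2.55, 2.55]. Speed limits (rad/s): [2.22, 2.22, 2.57, 3.14, 3.14, 3.14].

## Interface

Orientations are given as a 3x3 rotation matrix whose columns are the frame's x, y, z axes.
In Python, from bench import manip gives the robot as it stands. The module is installed in compiled form; this text tells all that it offers.
- The arm moves only by the tool carry_out, never from a script. Its argument "targets" is a list that holds one entry, the list of rows, each a list of 7 numbers: the shift along the tool's x, y, z in mm, then the turn, a rotation vector about the tool's x, y, z in rad, then the finger opening in mm, from 0 to 85.4. A call has 1 to 8 rows; each row shifts and turns the commanded pose from where the row before left it, along the tool's axes as they then stand; what a row does not reach is not made up. A row lasts 1/12 s, in which the tool goes at most 41.7 mm and 7.16 degrees, less where a joint would pass 70% of its speed; a pose out of reach is approached as far as the arm can. A call with a gripper value outside its range is refused whole. The fingers move at their own pace and stop on an object; the grip force is fixed at half the most. Time passes only in rows, so rows that do not move let the fingers close. It gives the time, the measured TCP pose, the force and the opening at its end, in the units of the state.
- manip.observe(): the state, without advancing time (a new reading comes with each control period).
- manip.read_camera(name): name is "scene" or "side" or "wrist"; returns (picture, depth): 480x640x3 uint8, blue, green, red; 480x640 float32, mm along the optical axis (not along the pixel's ray), 0 where there is no reading.
- manip.get_calibration(name): a dict with "intrinsics" (3x3 intrinsics, pixels), "R" (3x3) and "t" (3): a world point X has camera coordinates R X + t. Camera axes: x right, y down, z forward; pixel columns grow to the right and rows downward; lengths in mm; the calibration is good to about 2 mm. A picture is of the moment at which its call begins: read the wrist's pose just before it. get_calibration takes no time and is no camera call; for the wrist camera it gives the pose at the moment of the call.
- manip.sign_off(): hands the job in, once; it reports no verdict.
The state is a dict: "time_s": time; "joint_positions": joint angles; "qd": joint speeds; "joint_torque": joint torques, N m; "position": TCP position; "tool_rot": TCP orientation; "contact_force": force on the tool from outside, world axes, zero at the start; "moment": the same for the moment, N m; "gripper_width": opening from 0.0 (shut) to 1.0 (fully open).
Only numpy, scipy, OpenCV 4.12 (cv2) and the standard library are available. Lean on these libraries where they do the work, as an engineer would, in place of code of your own. Each camera call takes 0.05 s, during which the arm holds its last target. There are 200 camera calls.

## Task

Prime the yellow lotion doser: turn its spindle by the yellow crank, pushing the crank up and over away from the robot, while watching the sprung plunger, until the plunger's red head stands at its highest, level with the green mark. Leave it standing there and take the gripper clear. Leave the blue doser as it is.

Things in the scene. Friction and masses are not known exactly. Their poses are not given: they have to be found in the camera images.
- doser_yellow: Fixed stand, base 160 x 250 x 12 mm. Origin on the bench under the spindle's middle; own y along the spindle to the crank end, x away from the robot (yaw to 0.25 rad). Spindle axis 85 mm up, on centres in stocks at y = +-115 mm (20 thick, 103 high). Yellow cam, red line across its nose, at y = -62; plunger frame there (y -90 to -34, x -78 to 14), 254 mm high.
- grip_yellow (a point): Middle of the crank's grip, a 16 mm sleeve, free to spin and parallel to the spindle, 60 mm off its axis, at the stand's y = +50, clear from y = +22 (crank arm) to +80. Starts 0.95 to 1.25 rad short of upright; swings over the top, away from the robot, to a stop at 1.6 rad. Needs 4 to 16 N; friction holds it where left. Plunger is highest with the crank 0.4 to 1.0 rad past upright; varies.
- plunger_yellow (a joint): Lift (m, + up) of the sprung plunger riding on the yellow cam: starts at 0, rises over the last 1.3 rad of turn to 0.023, its highest (red head level with the green mark), and sinks again past it. Head 28 mm across, top face 206 mm above the bench at 0, 229 at 0.023; green band, 8 mm high at 226 mm, on a white plate behind the head (robot's side). Spring 2.5 to 5 N.
- grip_blue (a point): Middle of the crank grip of the blue doser, the yellow one's twin, standing to its left or right. Not to be moved.

How it is judged:
By the outcome, as a careful person would: the job done as asked, in the order asked, and still so for the second after the job is handed in, with the robot touching nothing.
It also fails if it takes over 51 s, if anything falls off the work surface, if the arm or the gripper's body presses on something with over 40 N, if the wrist force passes 120 N, or if a joint passes its speed limit or range.

## Working session

There is one attempt and no reset: what is moved stays moved. The work goes in short steps, Python scripts to look and compute and a tool call to move; the robot and the scene stay as the last step left them, time stands still between calls to the robot, and variables do not carry over. Pictures are saved under pics/ and viewed, on a budget of 10 in all, crops included, one or two more only if the job needs it, and the job is handed in when it is done.

Besides the shell and the picture viewer there is one more tool, called as name(argument=value, ...), one argument or row to a line, values as JSON. carry_out: Moves the arm, as the interface text tells. Its arguments: {"type":"object","properties":{"targets":{"type":"array"}},"required":["targets"]}

```bash
mkdir -p pics; cat > h.py <<'E'
import numpy as np, cv2
from bench import manip
def snap(name,out,crop=None,scale=1):
    c=manip.get_calibration(name); p,d=manip.read_camera(name)
    np.savez('last_%s.npz'%name,p=p,d=d,K=c['intrinsics'],R=c['R'],t=c['t'])
    if crop: x0,y0,x1,y1=crop; p=p[y0:y1,x0:x1]
    if scale!=1: p=cv2.resize(p,None,fx=scale,fy=scale,interpolation=cv2.INTER_CUBIC)
    cv2.imwrite('pics/'+out,p)
def pt(name,u,v,z=None):
    f=np.load('last_%s.npz'%name); K,R,t=f['K'],f['R'],np.array(f['t']).ravel()
    ray=np.linalg.inv(K)@[u,v,1]
    if z is None: X=ray*f['d'][int(v),int(u)]; return R.T@(X-t)
    o=-R.T@t; w=R.T@ray; return o+w*(z-o[2])/w[2]
E
python3 - <<'E'
from h import *
snap('scene','a.png'); snap('side','b.png')
for n in('scene','side'):
    c=manip.get_calibration(n); print(n,(-c['R'].T@np.ravel(c['t'])).round(), c['R'][2].round(2))
print(manip.observe())
E
```

```text
scene [1137.  -58.  568.] [-0.8   0.07 -0.6 ]
side [ 203. -586.  827.] [ 0.34  0.57 -0.75]
{'time_s': 0.1, 'joint_positions': array([ 1.04643549e+00,  3.00448593e-01,  1.52148738e+00, -1.94767390e-05,
        1.32072663e+00, -6.65935173e-02]), 'qd': array([-0.00124749, -0.00154956, -0.00076981, -0.00052879, -0.00070714,
        0.00116857]), 'joint_torque': array([ 8.05255277e-04, -5.44375169e+01, -3.62370944e+01, -1.54744121e-04,
        3.01237502e-03, -1.61211750e-05]), 'position': array([242.97624451, 493.20212526, 238.7732994 ]), 'tool_rot': array([[-8.97043577e-01,  4.41941797e-01, -5.19346967e-04],
       [ 4.41942099e-01,  8.97043090e-01, -9.35646411e-04],
       [ 5.23753521e-05, -1.06883689e-03, -9.99999427e-01]]), 'contact_force': array([-0.73152817, -0.76372654, -0.30238735]), 'moment': array([-0.05521912,  0.03943652, -0.01621952]), 'gripper_width': 1.0020581647456117}
```

View pics/a.png

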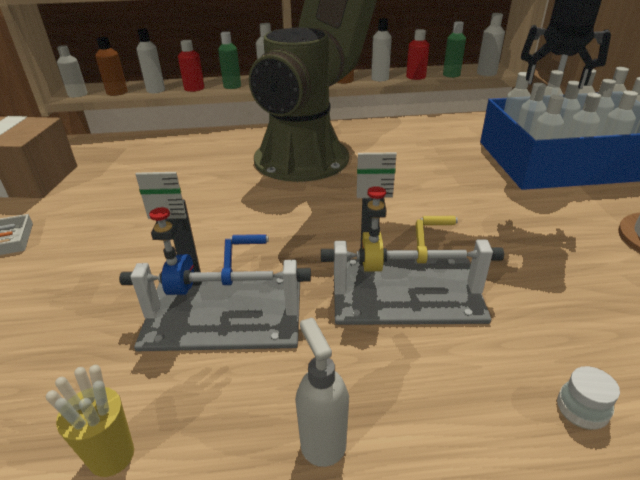

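View pics/b.png

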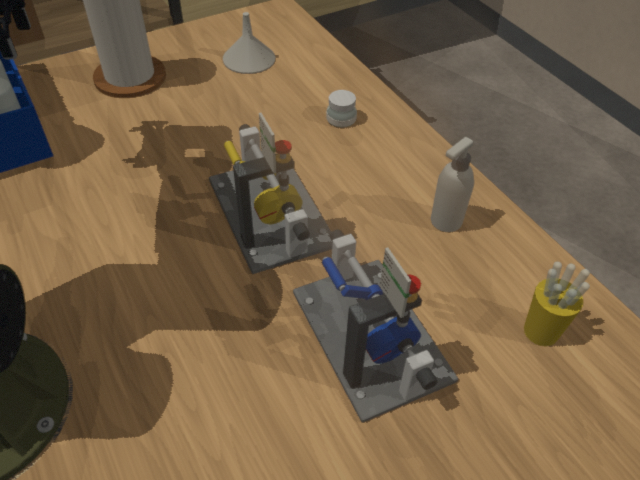

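The scene picture shows the yellow doser on the right: grip (425..457, 221), spindle ends (327,255) and (500,255), red head (376,194), green band (376,180). The blue doser is on the left. In the side picture the yellow crank grip is at about (232,152), leaning towards the robot.

```bash
python3 - <<'E'
from h import *
for n,l in (('scene',[('grip',430,221),('grip',440,220),('grip',450,219),('stockR',341,247),('stockL',485,245),('spin',395,254),('spin',450,256),('head',376,191),('baseFR',337,318),('baseFL',485,316),('cam',374,250)]),('side',[('grip',230,148),('grip',236,160),('head',283,147),('stockL',249,131),('stockR',295,215)])):
  for k,u,v in l: print(n,k,pt(n,u,v).round(1))
snap('scene','c.png',(310,140,510,330),3)
snap('side','d.png',(200,100,340,280),3)
E
```

```text
scene grip [500.7 181.4 122.4]
scene grip [499.8 198.6 122.3]
scene grip [501.7 214.6 124.2]
scene stockR [530.   29.6 105.1]
scene stockL [553.6 257.8 105. ]
scene spin [539.7 116.3  90. ]
scene spin [552.4 203.6  87.2]
scene head [535.2  79.9 207.3]
scene baseFR [595.6  14.8  13. ]
scene baseFL [620.7 249.5  14.2]
scene cam [545.9  79.9 106.3]
side grip [494.3 204.5 123.1]
side grip [490.4 171.6 122.9]
side head [532.8  77.2 203.8]
side stockL [552.4 253.4 103.5]
side stockR [525.3  27.4 102.8]
```

View pics/c.png

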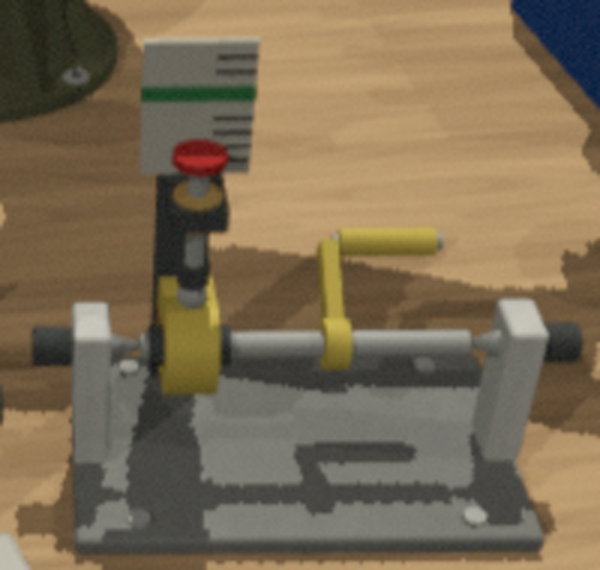

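The stand's origin comes out near (540,141) with yaw about -0.11. The grip is 61 mm off the axis and 1.01 rad short of upright, and the head sits at z≈205, so all three agree with the data given. The plan is to straddle the grip from above with the fingers loosely around it, then push along the arc. First I lift and turn.

carry_out(
  targets=[
    [[0,0,-20,0,0,0.1225,85],[0,0,-20,0,0,0.1225,85],[0,0,0,0,0,0.1225,85],[0,0,0,0,0,0.1225,85],[0,0,0,0,0,0.1225,60],[0,0,0,0,0,0.1225,34],[0,0,0,0,0,0.1225,34],[0,0,0,0,0,0.1225,34]],
  ],
)

```text
time_s: 0.87
position: [243.0, 493.3, 279.1]
tool_rot: [[-0.127, 0.992, -0.0], [0.992, 0.127, -0.0], [-0.0, -0.0, -1.0]]
contact_force: [-0.0, 0.3, 0.1]
gripper_width: 0.446
```

carry_out(
  targets=[
    [[0,0,0,0,0,0.1225,34],[0,0,0,0,0,0.1225,34],[-20,22,0,0,0,0,34],[-20,22,0,0,0,0,34],[-25,26,0,0,0,0,34],[-25,26,0,0,0,0,34],[-25,26,0,0,0,0,34],[-25,26,0,0,0,0,34]],
  ],
)

```text
time_s: 1.53
position: [375.2, 336.2, 279.2]
tool_rot: [[0.112, 0.994, -0.0], [0.994, -0.112, -0.0], [-0.0, -0.0, -1.0]]
contact_force: [0.6, 0.5, 0.2]
gripper_width: 0.396
```

carry_out(
  targets=[
    [[-25,26,0,0,0,0,34],[-25,26,0,0,0,0,34],[-25,26,0,0,0,0,34],[-25,26,0,0,0,0,34],[-25,26,0,0,0,0,34],[0,4,0,0,0,0,34],[0,0,0,0,0,0,34],[0,0,0,0,0,0,34]],
  ],
)

```text
time_s: 2.2
position: [493.5, 198.7, 279.0]
tool_rot: [[0.112, 0.994, -0.001], [0.994, -0.112, 0.0], [-0.0, -0.001, -1.0]]
contact_force: [0.3, 0.4, 0.6]
gripper_width: 0.396
```

```bash
python3 - <<'E'
from h import *
s=manip.observe(); print(s['time_s'],s['position'].round(1),s['tool_rot'].round(3),s['gripper_width'],s['contact_force'])
snap('wrist','e.png')
E
```

```text
2.2 [493.5 198.7 279. ] [[ 0.112  0.994 -0.001]
 [ 0.994 -0.112  0.   ]
 [-0.    -0.001 -1.   ]] 0.39641811094066953 [0.29914663 0.37042571 0.6383732 ]
```

View pics/e.png

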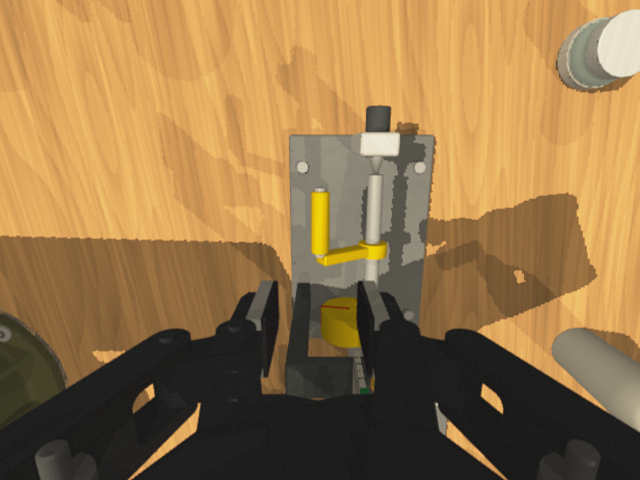

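The wrist picture shows the yellow grip from (320,192) to (320,252), centred between the fingers, and the spindle at column 374. I'll measure it.

```bash
python3 - <<'E'
from h import *
O=np.array([540,141,85.]);A=np.array([[.994,-.111,0],[.111,.994,0],[0,0,1]])
for k,u,v in [('grip',320,198),('grip',320,222),('grip',320,248),('spin',375,190),('spin',373,225),('spin',372,268),('arm',350,254)]:
    p=pt('wrist',u,v); print(k,p.round(1),(A@(p-O)).round(1))
E
```

```text
grip [498.6 221.7 123.8] [-50.1  75.6  38.8]
grip [496.4 201.9 125.1] [-50.1  55.6  40.1]
grip [493.9 179.1 124.3] [-50.1  32.7  39.3]
spin [548.7 218.7  92.5] [-0.  78.2  7.5]
spin [544.6 186.3  92.2] [-0.4 45.5  7.2]
spin [540.7 143.9  92. ] [0.4 3.  7. ]
arm [519.8 166.  109.2] [-22.8  22.6  24.2]
```

The axis and grip are confirmed, so I descend over the grip.

carry_out(
  targets=[
    [[0,2,25,0,0,0,34],[0,0,30,0,0,0,34],[0,0,30,0,0,0,34],[0,0,30,0,0,0,34],[0,0,25,0,0,0,34],[0,0,15,0,0,0,34],[0,0,12,0,0,0,34],[0,0,0,0,0,0,34]],
  ],
)

```text
time_s: 2.92
position: [493.9, 199.0, 110.1]
tool_rot: [[0.11, 0.994, -0.004], [0.994, -0.11, -0.001], [-0.001, -0.003, -1.0]]
contact_force: [0.5, 0.2, -0.3]
gripper_width: 0.401
```

```bash
python3 - <<'E'
import numpy as np
# TCP moves (tool y, tool z) when grip goes along the arc R=60 (tcp at contact keeps const. offset)
th=np.arange(-1.0,1.01,.1); p=np.c_[60*np.sin(th),60*np.cos(th)]
print(np.c_[th[1:],np.diff(p,axis=0)[:,0],-np.diff(p,axis=0)[:,1]].round(1))
from h import *
print(manip.observe()['position'],manip.observe()['contact_force'])
E
```

```text
[[-0.9  3.5 -4.9]
 [-0.8  4.  -4.5]
 [-0.7  4.4 -4.1]
 [-0.6  4.8 -3.6]
 [-0.5  5.1 -3.1]
 [-0.4  5.4 -2.6]
 [-0.3  5.6 -2.1]
 [-0.2  5.8 -1.5]
 [-0.1  5.9 -0.9]
 [-0.   6.  -0.3]
 [ 0.1  6.   0.3]
 [ 0.2  5.9  0.9]
 [ 0.3  5.8  1.5]
 [ 0.4  5.6  2.1]
 [ 0.5  5.4  2.6]
 [ 0.6  5.1  3.1]
 [ 0.7  4.8  3.6]
 [ 0.8  4.4  4.1]
 [ 0.9  4.   4.5]
 [ 1.   3.5  4.9]]
[493.93523454 199.04093662 110.10431073] [ 0.46916798  0.21195428 -0.27388054]
```

Next I close the roughly 8 mm gap, then follow the arc in 0.1 rad rows.

carry_out(
  targets=[
    [[0,4,0,0,0,0,34],[0,4,0,0,0,0,34],[0,3.5,-4.9,0,0,0,34],[0,4,-4.5,0,0,0,34],[0,4.4,-4.1,0,0,0,34],[0,4.8,-3.6,0,0,0,34],[0,5.1,-3.1,0,0,0,34],[0,0,0,0,0,0,34]],
  ],
)

```text
time_s: 3.58
position: [525.9, 195.5, 134.1]
tool_rot: [[0.112, 0.994, 0.001], [0.994, -0.112, 0.001], [0.001, 0.001, -1.0]]
contact_force: [-2.5, 2.2, -0.6]
gripper_width: 0.402
```

```bash
python3 - <<'E'
from h import *
snap('scene','f.png',(330,140,510,280),4)
E
```

```text
(no output)
```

View pics/f.png

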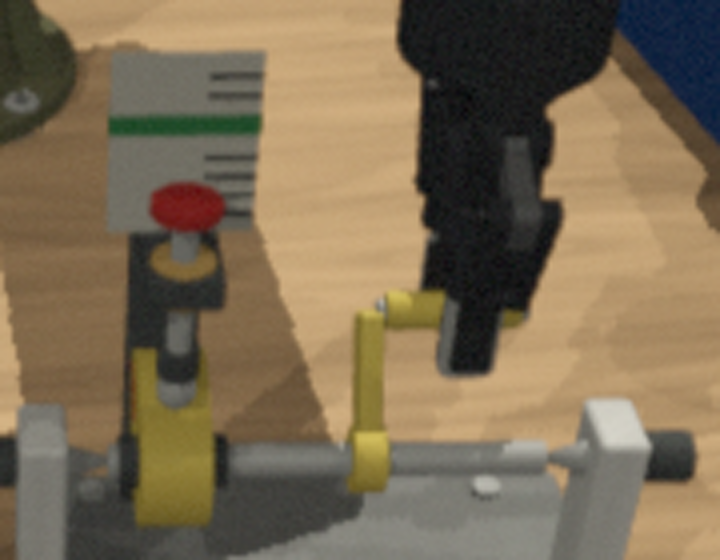

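The crank is following (upright end at (370,315) in the crop), and the head (187,207) is still below the green band. I'll track the red head's row in code, relative to the start picture.

```bash
cat >> h.py <<'E'
def lift():
    c=manip.get_calibration('scene'); K,R,t=c['intrinsics'],c['R'],np.ravel(c['t'])
    def row(p):
        b,g,r=[p[150:225,340:410,i].astype(float) for i in range(3)]
        w=np.clip(r-1.6*np.maximum(b,g)-20,0,60); w[w<15]=0
        ys,xs=np.nonzero(w); return (w*(150+np.arange(75))[:,None]).sum()/w.sum()
    def pr(z): q=K@(R@np.array([534,79.,z])+t); return q[1]/q[2]
    k=(pr(229)-pr(206))/23
    r0=row(cv2.imread('pics/a.png')); r=np.mean([row(manip.read_camera('scene')[0]) for _ in range(3)])
    s=manip.observe(); O=np.array([540,141,85.])
    e=s['position']-O; g=[.994*e[0]-.111*e[1], e[2]]
    print('lift %.2f'%((r-r0)/k),'px/mm %.2f'%k,'t %.2f'%s['time_s'],'tcp own x,z',np.round(g,1),'F',s['contact_force'].round(1))
def crank():
    # angle past upright, by depth of yellow crank arm points in scene
    p,d=manip.read_camera('scene'); c=manip.get_calibration('scene')
    m=(cv2.inRange(cv2.cvtColor(p,cv2.COLOR_BGR2HSV),(22,130,60),(35,255,255))>0)&(d>0)
    v,u=np.nonzero(m); X=(np.linalg.inv(c['intrinsics'])@np.c_[u,v,np.ones_like(u)].T*d[v,u]-np.ravel(c['t'])[:,None]).T@c['R']
    X=(X-[540,141,85])@np.array([[.994,-.111,0],[.111,.994,0],[0,0,1]]).T
    a=X[(X[:,1]>26)&(X[:,1]<80)&(np.hypot(X[:,0],X[:,2])>45)&(np.hypot(X[:,0],X[:,2])<75)]
    if len(a): q=np.median(a,0); q=q+np.array([-6,0,-4.5]); print('grip own',q.round(1),'theta %.2f'%np.arctan2(q[0],q[2]),len(a))
E
python3 -c "
from h import *
lift();crank()"
```

```text
lift 1.34 px/mm -0.60 t 3.78 tcp own x,z [-20.2  48.2] F [-0.4  0.5  0.2]
grip own [-31.   37.9  53.2] theta -0.53 133
```

carry_out(
  targets=[
    [[0,5.4,-2.6,0,0,0,34],[0,5.6,-2.1,0,0,0,34],[0,5.8,-1.5,0,0,0,34],[0,5.9,-0.9,0,0,0,34],[0,6,-0.3,0,0,0,34],[0,6,0.3,0,0,0,34],[0,0,0,0,0,0,34]],
  ],
)

```text
time_s: 4.42
position: [560.1, 190.9, 139.4]
tool_rot: [[0.112, 0.994, -0.001], [0.994, -0.112, -0.0], [-0.0, -0.001, -1.0]]
contact_force: [-1.5, -1.1, 0.9]
gripper_width: 0.399
```

```bash
python3 -c "
from h import *
lift();crank()"
```

```text
lift 15.87 px/mm -0.60 t 4.57 tcp own x,z [14.3 54.8] F [-0.8 -0.2 -0.6]
grip own [ 3.2 36.8 60.9] theta 0.05 141
```

carry_out(
  targets=[
    [[0,5.9,0.9,0,0,0,34],[0,5.8,1.5,0,0,0,34],[0,2.9,0.9,0,0,0,34],[0,0,0,0,0,0,34]],
  ],
)

```text
time_s: 4.95
position: [574.2, 189.4, 135.9]
tool_rot: [[0.112, 0.994, -0.001], [0.994, -0.112, -0.0], [-0.0, -0.001, -1.0]]
contact_force: [-2.4, 0.6, -0.5]
gripper_width: 0.398
```

```bash
python3 -c "
from h import *
lift();crank()"
```

```text
lift 20.20 px/mm -0.60 t 5.10 tcp own x,z [28.6 51.3] F [-2.2  0.1  0.1]
grip own [17.3 36.9 58.6] theta 0.29 132
```

carry_out(
  targets=[
    [[0,2.8,1,0,0,0,34],[0,2.8,1.1,0,0,0,34],[0,0,0,0,0,0,34]],
  ],
)

```text
time_s: 5.4
position: [579.7, 188.8, 133.9]
tool_rot: [[0.112, 0.994, -0.001], [0.994, -0.112, -0.0], [-0.0, -0.001, -1.0]]
contact_force: [-3.7, 0.1, -0.7]
gripper_width: 0.396
```

```bash
python3 -c "
from h import *
lift();crank()"
```

```text
lift 21.53 px/mm -0.60 t 5.55 tcp own x,z [34.2 49.2] F [-3.3 -0.  -1.1]
grip own [22.9 36.6 55.7] theta 0.39 143
```

carry_out(
  targets=[
    [[0,2.7,1.3,0,0,0,34],[0,0,0,0,0,0,34]],
  ],
)

```text
time_s: 5.77
position: [582.5, 188.5, 132.8]
tool_rot: [[0.112, 0.994, -0.0], [0.994, -0.112, -0.0], [-0.0, -0.0, -1.0]]
contact_force: [-4.2, 0.3, -0.5]
gripper_width: 0.398
```

```bash
python3 -c "
from h import *
lift();crank()"
```

```text
lift 21.99 px/mm -0.60 t 5.92 tcp own x,z [37.  47.9] F [-3.7  0.2  0.4]
grip own [26.1 36.4 54.9] theta 0.44 141
```

carry_out(
  targets=[
    [[0,2.7,1.4,0,0,0,34],[0,0,0,0,0,0,34]],
  ],
)

```text
time_s: 6.13
position: [585.3, 188.2, 131.3]
tool_rot: [[0.112, 0.994, -0.0], [0.994, -0.112, -0.0], [-0.0, -0.0, -1.0]]
contact_force: [-3.8, -0.8, -0.1]
gripper_width: 0.397
```

```bash
python3 -c "
from h import *
lift();crank()
snap('scene','g.png',(340,150,420,210),8)"
```

```text
lift 22.42 px/mm -0.60 t 6.28 tcp own x,z [39.8 46.6] F [-3.6 -0.6 -0.4]
grip own [28.3 36.8 53.2] theta 0.49 136
```

View pics/g.png

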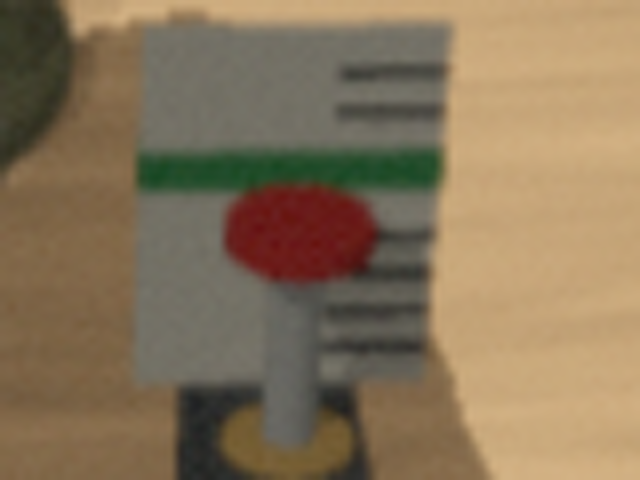

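The head now sits just under the green band, partly because the camera looks from above. The slope is falling off, with the top expected near 0.57 rad, so I use smaller steps.

carry_out(
  targets=[
    [[0,2.6,1.5,0,0,0,34],[0,0,0,0,0,0,34]],
  ],
)

```text
time_s: 6.55
position: [587.8, 187.9, 129.8]
tool_rot: [[0.112, 0.994, -0.0], [0.994, -0.112, -0.0], [-0.0, -0.0, -1.0]]
contact_force: [-4.4, -0.0, -0.9]
gripper_width: 0.396
```

```bash
python3 -c "
from h import *
lift();lift();crank()"
```

```text
lift 22.64 px/mm -0.60 t 6.70 tcp own x,z [42.3 45. ] F [-3.5 -0.1 -1. ]
lift 22.68 px/mm -0.60 t 6.85 tcp own x,z [42.3 45.1] F [-2.9 -0.9 -0. ]
grip own [31.  36.4 52. ] theta 0.54 135
```

carry_out(
  targets=[
    [[0,1.5,0.9,0,0,0,34],[0,0,0,0,0,0,34]],
  ],
)

```text
time_s: 7.07
position: [589.2, 187.7, 128.9]
tool_rot: [[0.112, 0.994, -0.001], [0.994, -0.112, -0.0], [-0.0, -0.001, -1.0]]
contact_force: [-4.3, -0.3, -1.9]
gripper_width: 0.4
```

```bash
python3 -c "
from h import *
lift();lift();crank()"
```

```text
lift 22.77 px/mm -0.60 t 7.22 tcp own x,z [43.8 44.1] F [-4.6 -1.1  0.7]
lift 22.79 px/mm -0.60 t 7.37 tcp own x,z [43.8 44.1] F [-4.5 -1.1 -0.1]
grip own [32.1 36.8 50.9] theta 0.56 131
```

carry_out(
  targets=[
    [[0,1.5,1,0,0,0,34],[0,0,0,0,0,0,34]],
  ],
)

```text
time_s: 7.58
position: [590.7, 187.6, 128.0]
tool_rot: [[0.112, 0.994, -0.0], [0.994, -0.112, -0.0], [-0.0, -0.0, -1.0]]
contact_force: [-2.8, -1.4, -0.2]
gripper_width: 0.397
```

```bash
python3 -c "
from h import *
lift();lift();crank()"
```

```text
lift 22.99 px/mm -0.60 t 7.73 tcp own x,z [45.4 43.1] F [-3.6 -0.9 -0.4]
lift 23.03 px/mm -0.60 t 7.88 tcp own x,z [45.3 43.1] F [-3.7 -0.4 -0.7]
grip own [34.1 36.7 49.8] theta 0.60 143
```

carry_out(
  targets=[
    [[0,1,0.7,0,0,0,34],[0,0,0,0,0,0,34]],
  ],
)

```text
time_s: 8.1
position: [591.6, 187.5, 127.3]
tool_rot: [[0.112, 0.994, -0.001], [0.994, -0.112, -0.0], [-0.0, -0.001, -1.0]]
contact_force: [-4.1, 0.4, -1.0]
gripper_width: 0.393
```

```bash
python3 -c "
from h import *
lift();lift();crank()"
```

```text
lift 23.15 px/mm -0.60 t 8.25 tcp own x,z [46.1 42.3] F [-5.4 -0.8  0.1]
lift 23.22 px/mm -0.60 t 8.40 tcp own x,z [46.2 42.3] F [-4.7 -0.6 -1.2]
grip own [34.6 36.4 49.4] theta 0.61 134
```

carry_out(
  targets=[
    [[0,1.5,1.1,0,0,0,34],[0,0,0,0,0,0,34]],
  ],
)

```text
time_s: 8.62
position: [593.2, 187.3, 126.1]
tool_rot: [[0.112, 0.994, -0.001], [0.994, -0.112, -0.0], [-0.0, -0.0, -1.0]]
contact_force: [-3.6, -0.7, -1.4]
gripper_width: 0.396
```

```bash
python3 -c "
from h import *
lift();lift();crank()"
```

```text
lift 23.18 px/mm -0.60 t 8.77 tcp own x,z [47.8 41.3] F [-3.6 -1.4 -0.1]
lift 23.17 px/mm -0.60 t 8.92 tcp own x,z [47.8 41.3] F [-4.6 -0.5 -1.2]
grip own [36.5 36.7 48.5] theta 0.65 130
```

carry_out(
  targets=[
    [[0,1.5,1.1,0,0,0,34],[0,0,0,0,0,0,34]],
  ],
)

```text
time_s: 9.13
position: [594.8, 187.1, 125.1]
tool_rot: [[0.112, 0.994, -0.0], [0.994, -0.112, -0.0], [-0.0, -0.0, -1.0]]
contact_force: [-2.6, -0.0, -0.6]
gripper_width: 0.4
```

```bash
python3 -c "
from h import *
lift();lift();crank()"
```

```text
lift 23.20 px/mm -0.60 t 9.28 tcp own x,z [49.4 40.3] F [-3.2 -0.4  0.2]
lift 23.20 px/mm -0.60 t 9.43 tcp own x,z [49.4 40.3] F [-2.9 -1.  -0.2]
grip own [38.4 36.4 46.6] theta 0.69 136
```

The lift has levelled off. I fit all samples to see where the top is.

```bash
python3 - <<'E'
import numpy as np
from scipy.optimize import curve_fit
x=np.array([14.3,28.6,34.2,37,39.8,42.3,43.8,45.35,46.15,47.8,49.4]);l=np.array([15.87,20.2,21.53,21.99,22.42,22.66,22.78,23.01,23.18,23.175,23.2])
th=np.arcsin((x-11.2)/60);print(th.round(3))
f=lambda t,T,H:H/2*(1+np.cos(np.pi*(t-T)/1.3))
p,c=curve_fit(f,th,l,[.6,23]);print('cos',p,np.sqrt(np.diag(c)),(l-f(th,*p)).round(2))
for k in (1,2,4): print(k,(lambda q:(-q[1]/2/q[0],np.polyval(q,-q[1]/2/q[0])))(np.polyfit(th[k:],l[k:],2)))
E
```

```text
[0.052 0.294 0.393 0.444 0.497 0.545 0.574 0.605 0.622 0.656 0.69 ]
cos [ 0.57431844 22.99547356] [0.01420061 0.16507753] [ 0.89 -0.26 -0.38 -0.44 -0.37 -0.31 -0.22  0.05  0.26  0.4   0.65]
1 (np.float64(0.7205529263586355), np.float64(23.232121221278458))
2 (np.float64(0.7543287545773878), np.float64(23.30023823872287))
4 (np.float64(0.7361041501297362), np.float64(23.269214378468583))
```

carry_out(
  targets=[
    [[0,1.4,1.2,0,0,0,34],[0,0,0,0,0,0,34]],
  ],
)

```text
time_s: 9.65
position: [596.1, 187.0, 123.8]
tool_rot: [[0.112, 0.994, -0.0], [0.994, -0.112, -0.0], [-0.0, -0.0, -1.0]]
contact_force: [-3.4, -0.7, -0.3]
gripper_width: 0.4
```

```bash
python3 -c "
from h import *
lift();lift();crank()
snap('scene','i.png',(340,150,420,210),8)"
```

```text
lift 23.21 px/mm -0.60 t 9.80 tcp own x,z [50.7 39. ] F [-3.2 -0.  -0.6]
lift 23.27 px/mm -0.60 t 9.95 tcp own x,z [50.7 39. ] F [-3.4 -1.4 -0.7]
grip own [39.5 36.6 45.4] theta 0.72 135
```

View pics/i.png

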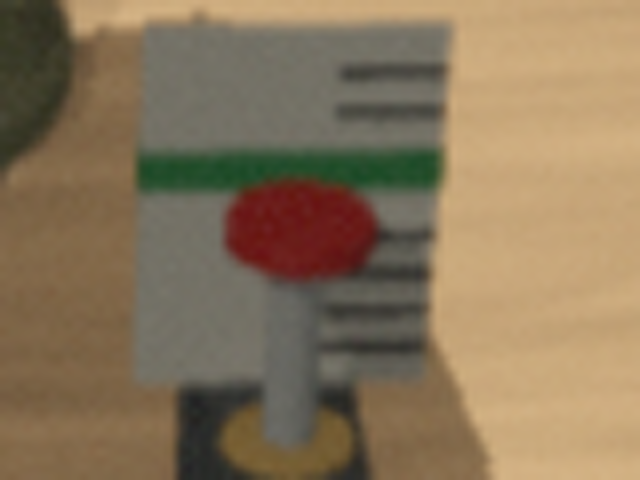

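The lift has been flat at 23.2 mm since about 0.65 rad (0.023 m is the stated maximum), so the plunger is at its highest. The head's back rim has also reached the green band. I back the pad off, check, then rise.

carry_out(
  targets=[
    [[0,-4,0,0,0,0,34],[0,-4.5,0,0,0,0,34],[0,0,0,0,0,0,34]],
  ],
)

```text
time_s: 10.3
position: [587.3, 188.2, 124.3]
tool_rot: [[0.112, 0.994, 0.001], [0.994, -0.112, 0.0], [0.0, 0.001, -1.0]]
contact_force: [-0.2, -0.4, 0.3]
gripper_width: 0.4
```

```bash
python3 -c "
from h import *
lift();crank()"
```

```text
lift 23.23 px/mm -0.60 t 10.45 tcp own x,z [42.4 39.3] F [-0.6  0.7 -0.8]
grip own [40.2 36.7 44.3] theta 0.74 141
```

carry_out(
  targets=[
    [[0,0,-5,0,0,0,34],[0,0,-10,0,0,0,34],[0,0,-20,0,0,0,34],[0,0,-25,0,0,0,34],[0,0,-30,0,0,0,34],[0,0,-30,0,0,0,34],[0,0,-20,0,0,0,34],[0,0,0,0,0,0,34]],
  ],
)

```text
time_s: 11.17
position: [588.8, 188.2, 270.2]
tool_rot: [[0.112, 0.994, 0.008], [0.994, -0.112, 0.002], [0.003, 0.008, -1.0]]
contact_force: [-0.3, 0.1, 0.7]
gripper_width: 0.399
```

```bash
python3 -c "
from h import *
lift();lift();crank()
snap('scene','j.png'); snap('wrist','k.png')"
```

```text
lift 23.39 px/mm -0.60 t 11.32 tcp own x,z [ 42.1 178.9] F [-0.8 -0.7 -0.9]
lift 23.44 px/mm -0.60 t 11.47 tcp own x,z [ 42. 178.] F [-0.6 -0.2 -1.1]
grip own [39.5 52.3 45.2] theta 0.72 336
```

View pics/j.png

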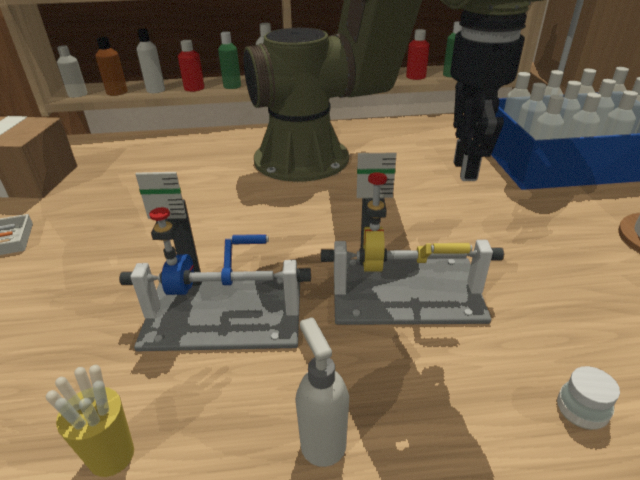

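View pics/k.png

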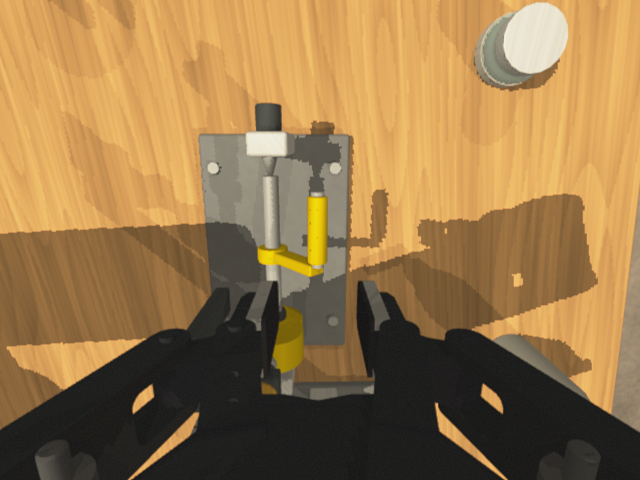

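The scene picture shows the yellow crank past the top (450,249), the red head (376,180) up at the green band, and the blue doser unchanged. The wrist picture shows the gripper clear of the grip at (317,230). I hand it in.

```bash
python3 -c "
from h import *
lift(); manip.sign_off()"
```

```text
lift 23.46 px/mm -0.60 t 11.77 tcp own x,z [ 42.2 178.7] F [ 0.8  0.3 -0.3]
the job is handed in; nothing more can be done
```

I primed the yellow doser and handed it in at about 11.8 s. I pushed the crank up and over, away from the robot, with a finger pad, and watched the plunger until it stopped rising.

- **Plunger:** the lift stayed flat at about 23.2 mm (23.0 is the stated highest) while the crank went from roughly 0.65 to 0.72 rad past upright. I stopped there, without turning past it to see the plunger sink again.
- **After release:** the crank stayed at about 0.72 rad, and the last lift readings were 23.4 to 23.5 mm. The extra 0.2 mm is probably the image reading changing as the gripper moved away. The gripper is well above the stand, with no contact force beyond sensor noise.
- **Blue doser:** it looks unchanged in the last picture, and the arm never went near it.
- **Check that disagreed:** a cosine fit of lift against angle put the top near 0.57 rad, but it fitted the readings poorly. Quadratic fits gave 0.72 to 0.75 rad, so I relied on the observed plateau.

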